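# Set the home-flag collar on the carousel drive's shaft flat

### The arm

A 6-joint arm with a two-finger parallel gripper is mounted at the origin on a cart in front of the work surface, level with it; the furniture and walls round the work are solid. World frame = base frame: x ahead of the robot, y to its left, z up, the work surface at z = 0. Lengths are in m, angles in degrees, forces in N, time in s.
With the tool pointing down it reaches from about 0.25 to 0.725 m from the base axis. Payload 9.7 kg.
Tool frame: the origin (TCP) lies midway between the tips of the shut fingers; the grasp point (between the pads) lies 19 mm behind it (bot.hold_point_z is the distance from the TCP to the grasp point, in m); z points along the fingers, y is the line along which they close (so a half turn about z gives the same grasp; the last joint's range is limited). The gripper opens to 85 mm and grips with 20 to 120 N. Pads are 22 mm wide; open, the fingers measure 114 mm over their backs; the gripper's body (76 mm by 85 mm) begins 54 mm behind the grasp point. The pads swing forward as they close: fully open they stand 13 mm farther back than shut.
Start: joints at [-75.115, 4.979, 10.078, 95.1, 0, 90], TCP at [0.141, -0.532, 0.195] pointing down, gripper open.
Joint ranges: [-179.16, 179.16], [-48.56, 103.87], [-65.8, 70.77], [-126.05, 130.52], [-82.76, 87.17], [-180, 180]. Speed limits (degrees/s): [127.2, 127.2, 147.25, 180, 180, 180].

### API

Orientations are given as [roll, pitch, yaw] about the fixed x, y, z axes, in that order (R = Rz(yaw) Ry(pitch) Rx(roll)).
In Python, from workcell import bot gives the robot as it stands.
- The arm moves only by the tool play_rows, never from a script. Its argument "steps" is a list that holds one entry, the list of rows, each a list of 4 numbers: the shift along the tool's x, y, z in m, then the turn about the tool's z in rad. In form: [[[tx, ty, tz, yaw], ...]]. A call has exactly 5 rows; each row shifts and turns the commanded pose from where the row before left it, along the tool's axes as they then stand; what a row does not reach is not made up. A row lasts 1/12 s, in which the tool goes at most 41.7 mm and 7.16 degrees, less where a joint would pass 70% of its speed; a pose out of reach is approached as far as the arm can. A call is refused whole if a number of a shift passes 0.0417 or a number of a turn 0.125, either way. A call with a gripper value outside its range is refused whole. "gripper" is the finger opening in m, from 0 to 0.0854, set as the call begins (left out, the last holds). The fingers move at their own pace and stop on an object; "squeeze" is the grip in N (left out, the last holds). Time passes only in rows, so rows that do not move let the fingers close, or fill a call up. It gives the time, the measured TCP pose, the force, the opening and the grip force at its end, in the units of the state.
- bot.get_obs(): the state, without advancing time (a new reading comes with each control period).
- bot.camera(name): name is "scene" or "top" or "wrist"; returns a dict with "img" (384x512x3 uint8, blue, green, red), "vfov" (degrees; the focal length in pixels is half the picture's height over the tangent of half this angle, whatever the lens; pixels are square), "cx", "cy" (the principal point, pixels), "D" ([k1, k2, p1, p2, k3] as OpenCV has them; the pictures are not rectified), "xyz" and "attitude" of the camera in the world. Camera axes: x right, y down, z forward; pixel columns grow to the right and rows downward; lengths in m; the calibration is good to about 2 mm. A picture is of the moment at which its call begins. There is no depth.
- bot.job_done(): hands the job in; it is judged then, once.
The state is a dict: "time": time; "q": joint angles; "qd": joint speeds; "joint_efforts": joint torques, N m; "ee_pos": TCP position; "tcp_rot": TCP orientation; "wrist_force": force on the tool from outside, world axes, zero at the start; "torque": the same for the moment, N m; "opening": finger opening in m; "grasp_force": force on a finger pad.
Only numpy, scipy, OpenCV 4.12 (cv2) and the standard library are available. Lean on these libraries where they do the work, as an engineer would, in place of code of your own. Each camera call takes 0.05 s, during which the arm holds its last target. There are 200 camera calls.

### The job

The cup carousel's drive is being put back together: slide the flag collar, bore first and right way up, over the end of the upright drive shaft and turn it until you feel its set screw drop onto the shaft's flat. Lower it beside the slot sensor, then turn collar and shaft together until the tip of the flag stands in the middle of the sensor's slot without touching it. Nothing carries the collar there, so finish while still gripping it, held still and level, so that a colleague can tighten the set screw; do not push against the sensor and leave the cups where they stand.

Things in the scene. Friction and masses are not known exactly. Their poses are not given: they have to be found in the camera images.
- collar: loose flag collar, 0.15 kg, lying flat, right way up: a plain steel ring, 44 mm outside, 24 mm high, bore 22 mm. Origin: centre of the bore at the underside; z up along the bore. A flat aluminium flag, 14 mm wide, 3 mm thick, sticks out along +x level with the underside, to 78 mm from the axis; its foot on the ring is 13 mm high, to 26.5 mm from the axis. Sides +y and -y are free to grip
- flag (a point): middle of the flag's tip on the collar: 70 mm from the collar's axis along +x and 1.5 mm above its underside (mid-thickness of the flag); axes as the collar's
- screw_tip (a point): inner end of the collar's set screw: at the collar's -x, 7.4 mm from its axis, 14 mm above the underside. The screw is 8 mm thick, flush outside, and stands 3.6 mm into the bore: the collar passes over the shaft end by its first 10 mm at any angle (it then hangs there on the screw), further only with the screw over the shaft's flat, within about 12 degrees
- drive: fixed carousel drive: grey gear-motor case 160 x 96 mm, 50 mm high, on a foot plate 182 x 110 x 6 mm. Origin on the cart top straight below the shaft axis, z up, +x along the case to the slot sensor; the case spans x -50 to +110 mm, y +-48 mm. A bearing boss (38 mm wide, top 57.5 mm above the cart) is at the shaft's foot. Home: the collar's x axis along the drive's x axis
- shaft_end (a point): centre of the upper end of the upright shaft, 102 mm above the cart. Steel, 20 mm thick, 2 mm chamfer at the end, one flat along all its length, 6.2 mm from the axis. Turns against a friction of about 0.12 N m, stays where left. At home the flat faces the drive's -x; it now stands 35 to 100 degrees counter-clockwise (from above) of home; not reported, to be felt or seen
- sensor: black slot sensor fixed on the drive: two level jaws 34 mm long (along the shaft's radius), 16 mm wide, slot between them 12 mm high, open to the shaft and both sides, from 57 to 83 mm from the shaft axis. Origin: mid-slot (the beam), 70 mm from the axis, 67.5 mm above the cart; axes as the drive's. The upper jaw's top is 11 mm above the origin. The flag enters sideways, turning
- shipping_carton: the open cardboard carton fixed at the left of the work, its open flaps reaching over x 0.19 to 0.57 m and y 0.00 to 0.35 m, about 0.25 m high; only to be kept clear of; origin under its middle
- filter_cup_00: clear filter cup, 70 mm wide, 105 mm high, standing at the right back; origin under its middle; to be left alone
- filter_cup_05: another such cup, nearer the drive; to be left alone
- filter_cup_03: another such cup, at the back edge; to be left alone
Not all that is in view belongs to the job. There is more than one size of the collar; the one meant has the size given above.

How it is judged:
By the outcome, as a careful person would: the job done as asked, in the order asked, and still so for the second after the job is handed in, while the arm keeps its last pose, push and grip.
It also fails if it takes over 51 s, if anything falls off the work surface, if the arm or the gripper's body presses on something with over 40 N, if the wrist force passes 120 N, or if a joint passes its speed limit or range.

## Working session

There is one attempt and no reset: what is moved stays moved. The work goes in short steps, Python scripts to look and compute and a tool call to move; the robot and the scene stay as the last step left them, time stands still between calls to the robot, and variables do not carry over. Pictures are saved under pics/ and viewed, at most 10 in all, crops included, and the job is handed in when it is done.

Besides the shell and the picture viewer there is one more tool, called after "Call:" as name([rows], argument=value, ...), one row to a line, values as JSON. play_rows: Moves the arm, as the interface text tells. Its arguments: {"type":"object","properties":{"steps":{"type":"array","items":{"type":"array","items":{"type":"array","items":{"type":"number"}}}},"gripper":{"type":"number"},"squeeze":{"type":"number"}},"required":["steps"]}

```bash
ls; mkdir -p pics; cat > h.py <<'E'
import numpy as np, cv2
from workcell import bot
from scipy.spatial.transform import Rotation as R
def cam(n):
    c=bot.camera(n); h,w=c["img"].shape[:2]
    f=h/2/np.tan(np.radians(c["vfov"])/2)
    c["K"]=np.array([[f,0,c["cx"]],[0,f,c["cy"]],[0,0,1]]); c["D"]=np.array(c["D"],float)
    a=np.array(c["attitude"]); c["R"]=a if a.shape==(3,3) else R.from_euler("xyz",a,degrees=True).as_matrix()
    c["xyz"]=np.array(c["xyz"]); return c
def ray(c,p):
    u=cv2.undistortPoints(np.array(p,float).reshape(-1,1,2),c["K"],c["D"]).reshape(-1,2)
    return np.c_[u,np.ones(len(u))]@c["R"].T
def plane(c,p,z):
    d=ray(c,p); return c["xyz"]+d*((z-c["xyz"][2])/d[:,2])[:,None]
def proj(c,P):
    r=cv2.Rodrigues(c["R"].T)[0]
    return cv2.projectPoints(np.array(P,float).reshape(-1,1,3),r,-c["R"].T@c["xyz"],c["K"],c["D"])[0].reshape(-1,2)
E
python3 - <<'E'
from h import *
import pickle
d={n:cam(n) for n in("scene","top","wrist")}
pickle.dump(d,open("d0.pkl","wb"))
for n in d: print(n,d[n]["vfov"],d[n]["xyz"],d[n]["attitude"],d[n]["D"])
print(bot.get_obs(), bot.hold_point_z)
t=d["top"]["img"]; s=d["scene"]["img"]
cv2.imwrite("pics/top0.png",cv2.resize(t,(800,600),interpolation=cv2.INTER_CUBIC)); cv2.imwrite("pics/sc0.png",cv2.resize(s,(800,600),interpolation=cv2.INTER_CUBIC))
E
```

```text
pics
scene 54.815386473218794 [-0.14521276 -0.6536577   0.51175595] [-115.63933097    1.21154607  -54.25661785] [-0.07417283  0.          0.          0.          0.        ]
top 50.84686918646269 [ 0.4740818  -0.11491133  1.07162363] [-174.83875389   -0.95916307  -89.27844925] [-0.03714388  0.          0.          0.          0.        ]
wrist 64.13322642755361 [ 0.21778984 -0.51030312  0.37478443] [ 1.61814173e+02  5.44866384e-02 -7.51553857e+01] [-0.03455325  0.          0.          0.          0.        ]
{'time': 0.15, 'q': array([-7.51154692e+01,  5.00542820e+00,  1.00461651e+01,  9.50971569e+01,
        9.86272149e-04,  9.00018644e+01]), 'qd': array([ 0.05018836, -0.1077915 ,  0.10778594,  0.09895211, -0.04103228,
        0.03239182]), 'joint_efforts': array([ 8.68154966e-04, -5.20760214e+01,  4.65046048e+01,  1.38888834e-02,
        4.11318024e-05, -1.07820210e-05]), 'ee_pos': array([ 0.14123792, -0.53136695,  0.19474238]), 'tcp_rot': array([-1.79943580e+02, -9.84435724e-04,  1.48826654e+01]), 'wrist_force': array([-0.02042941,  0.45334252, -0.03864949]), 'torque': array([ 0.0283029 , -0.03271773, -0.01500021]), 'grasp_force': 0.0, 'opening': 0.08558826273229575} 0.0187
```

View pics/top0.png

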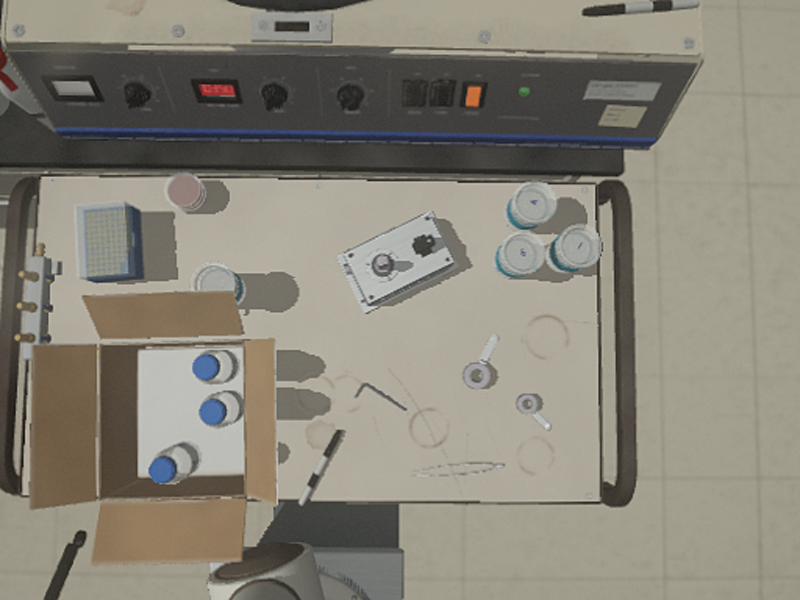

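View pics/sc0.png

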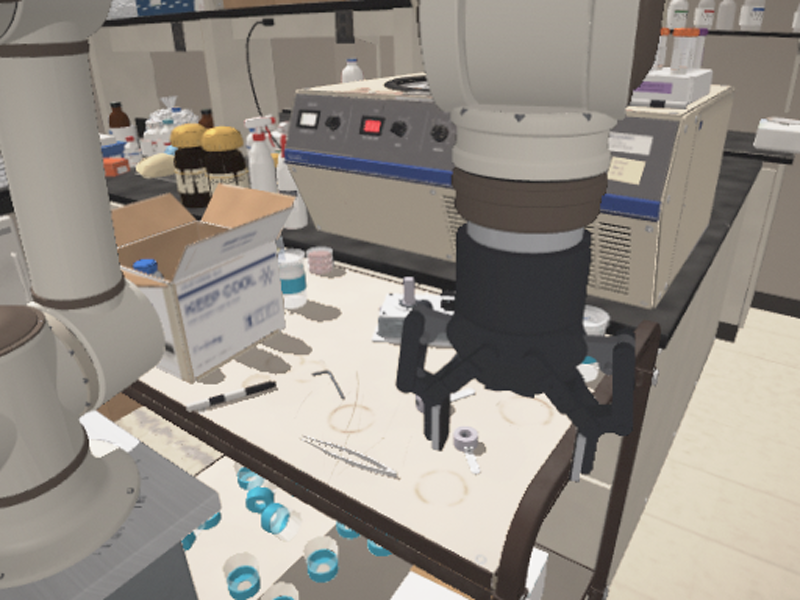

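The top view shows two collars: the larger at (478,374) with its flag pointing up-right, and the smaller at (528,403) with its flag pointing down-right. The drive is at (395,262), with its shaft at (383,264) and the sensor at (427,243). Cups stand at the right, behind, and by the carton. I'll size both collars and confirm in a crop.

```bash
python3 - <<'E'
from h import *
import pickle
d=pickle.load(open("d0.pkl","rb")); c=d["top"]; im=c["img"]
a=cv2.resize(im[205:285,285:365],(400,400),interpolation=cv2.INTER_CUBIC)
b=cv2.resize(im[130:210,210:310],(500,400),interpolation=cv2.INTER_CUBIC)[:,:400]
b=cv2.resize(im[130:210,212:292],(400,400),interpolation=cv2.INTER_CUBIC)
cv2.imwrite("pics/crop1.png",np.hstack([a,b]))
# px per mm for reference at heights
s=.64
for n,p,z in [("big",(478,374),.024),("bigtip",(493,340),.003),("small",(528,403),.02),("smtip",(547,427),.003),("shaft",(383,262),.102),("sensor",(427,243),.0785)]:
    print(n,plane(c,[np.array(p)*s],z)[0].round(4))
g=cv2.cvtColor(im,cv2.COLOR_BGR2HSV)
for n,(x,y) in dict(big=(306,239),small=(338,258)).items():
    w=im[y-14:y+15,x-14:x+15].astype(int); 
    print(n); print((w[:,:,0]-w[:,:,2])[14]); print(w[14].sum(1)//3)
E
```

```text
big [ 0.4467 -0.2798  0.024 ]
bigtip [ 0.5038 -0.3086  0.003 ]
small [ 0.3996 -0.3638  0.02  ]
smtip [ 0.3586 -0.3999  0.003 ]
shaft [ 0.6197 -0.1197  0.102 ]
sensor [ 0.6549 -0.1895  0.0785]
big
[-17 -19 -19 -16  -5   1   0   0  -1  -6 -14 -12 -15 -14 -15 -15 -10   2
   1   1   2  -6 -16 -14 -14 -14 -17 -18 -20]
[168 167 168 160 144 154 163 160 150 126 107 111 111 108 109 140 144 147
 166 161 156 137 109 109 112 107 147 170 168]
small
[-18 -19 -20 -19 -18 -19  -9   0  -1   1  -5 -14 -13 -15 -19 -13  -1  -1
   1  -2 -11 -14 -14 -15 -18 -18 -18 -17 -19]
[167 168 168 167 170 164 139 153 166 164 135 111 109 107 158 151 138 156
 160 140 116 108 107 118 158 165 166 165 166]
```

View pics/crop1.png

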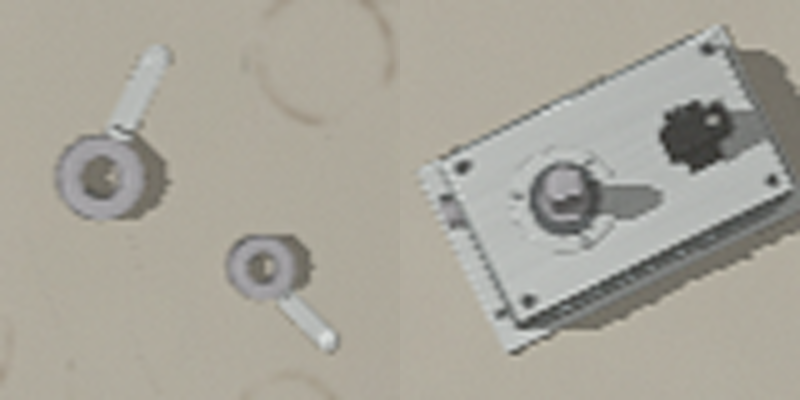

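The larger collar measures about 17.5 px across, or 45 mm, so it is the 44 mm one. The small one is only about 33 mm. The target is the collar at top pixel (478,374), about (0.447, -0.280), yaw about -25°. The drive yaw is about -63°, with the shaft near (0.620, -0.120). I'll go above the collar now.

Call:
play_rows([
  [[0.036,-0.0165,0.006,0],[0.036,-0.0165,0.006,0],[0.036,-0.0165,0.006,0],[0.036,-0.0165,0.006,0],[0.036,-0.0165,0.006,0]],
], gripper=0.085)

```text
time: 0.57
ee_pos: [0.295, -0.4042, 0.1648]
tcp_rot: [-180.0, 0.0, 14.8]
wrist_force: [1.1, -0.6, -0.5]
opening: 0.085
grasp_force: 0.0
```

Call:
play_rows([
  [[0.036,-0.0165,0.006,0],[0.036,-0.0165,0.006,0],[0.036,-0.0165,0.006,0],[0.036,-0.0165,0.006,0],[0.036,-0.0165,0.006,0]],
])

```text
time: 0.98
ee_pos: [0.448, -0.278, 0.1349]
tcp_rot: [180.0, 0.0, 14.9]
wrist_force: [-0.6, -0.7, -0.0]
opening: 0.0853
grasp_force: 0.0
```

Call:
play_rows([
  [[0,0,0,0.12],[0,0,0,0.12],[0,0,0,0.12],[0,0,0,0.12],[0,0,0,0.12]],
])

```text
time: 1.4
ee_pos: [0.4468, -0.2793, 0.1349]
tcp_rot: [-180.0, 0.0, -19.8]
wrist_force: [0.2, -0.4, 0.5]
opening: 0.085
grasp_force: 0.0
```

```bash
python3 - <<'E'
from h import *
import pickle
c=cam("wrist"); pickle.dump(c,open("w1.pkl","wb")); o=bot.get_obs()
print(o["time"],o["q"].round(2),o["ee_pos"],o["tcp_rot"],o["wrist_force"]); print(c["xyz"],c["attitude"])
cv2.imwrite("pics/w1.png",c["img"])
E
```

```text
1.45 [-32.02   1.03  -0.72  88.28  -0.   168.3 ] [ 0.44674881 -0.27939112  0.13495267] [-1.79994516e+02  3.61932471e-02 -2.03192630e+01] [ 0.86665438 -1.17216239 -0.05978401]
[ 0.52137376 -0.30591363  0.31502132] [ 1.61784448e+02 -2.69804224e-03 -1.09847308e+02]
```

View pics/w1.png

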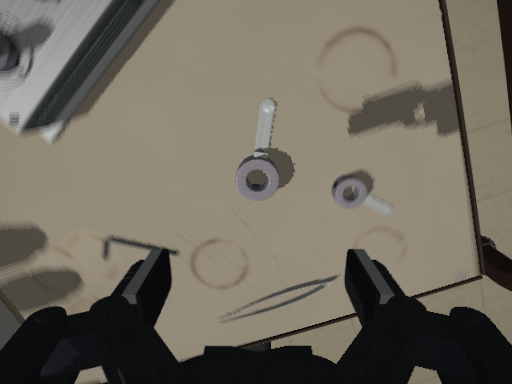

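The wrist view shows the target collar at (257,179) with its flag tip at (268,104), and the small collar at (350,192). Joint 6 needs the half-turned grasp, with tool yaw equal to collar yaw + 180. I'll measure now.

```bash
python3 - <<'E'
from h import *
import pickle
c=pickle.load(open("w1.pkl","rb")); im=c["img"].astype(int)
m=((im[:,:,0]-im[:,:,2])>-7).astype(np.uint8); m[:,:200]=0;m[:,310:]=0;m[:80]=0;m[215:]=0
m&=(im.sum(2)>330).astype(np.uint8)
ring=m.copy(); ring[:157]=0
ring=cv2.morphologyEx(ring,cv2.MORPH_OPEN,np.ones((2,2),np.uint8))
k=max(cv2.findContours(ring,0,1)[0],key=cv2.contourArea); e=cv2.fitEllipse(k); print(e, cv2.boundingRect(k))
P=plane(c,[e[0]],.024)[0]; print(P)
fl=m.copy(); fl[150:]=0; 
ys,xs=np.nonzero(fl); print(xs.min(),xs.max(),ys.min(),ys.max())
W=plane(c,np.c_[xs,ys],.003)[:,:2]; mu=W.mean(0); v=np.linalg.svd(W-mu)[2][0]; v*=np.sign(v[0]); print(mu,np.degrees(np.arctan2(v[1],v[0])),"from ring",np.degrees(np.arctan2(*(mu-P[:2])[::-1])), ((W-P[:2])@v).max())
E
```

```text
((257.6669921875, 180.8084716796875), (40.179805755615234, 41.81596374511719), 95.65389251708984) (237, 161, 42, 41)
[ 0.44179791 -0.27725118  0.024     ]
255 274 99 149
[ 0.48933914 -0.30187765] -29.09479825281087 from ring -27.384264386051044 0.0781169479730478
```

Call:
play_rows([
  [[0,0,0,-0.122],[0,0,0,-0.122],[0,0,0,-0.122],[0,0,0,-0.122],[0,0,0,-0.122]],
])

```text
time: 1.87
ee_pos: [0.4467, -0.2796, 0.1351]
tcp_rot: [-180.0, 0.0, 16.0]
wrist_force: [0.7, 0.7, -0.1]
opening: 0.0848
grasp_force: 0.0
```

Call:
play_rows([
  [[0,0,0,-0.122],[0,0,0,-0.122],[0,0,0,-0.122],[0,0,0,-0.122],[0,0,0,-0.122]],
])

```text
time: 2.28
ee_pos: [0.4467, -0.2796, 0.1351]
tcp_rot: [-180.0, 0.0, 50.9]
wrist_force: [0.2, 0.5, 0.2]
opening: 0.0849
grasp_force: 0.0
```

Call:
play_rows([
  [[0,0,0,-0.122],[0,0,0,-0.122],[0,0,0,-0.122],[0,0,0,-0.122],[0,0,0,-0.122]],
])

```text
time: 2.7
ee_pos: [0.4467, -0.2796, 0.135]
tcp_rot: [-180.0, -0.0, 85.9]
wrist_force: [0.4, -0.4, 0.1]
opening: 0.0851
grasp_force: 0.0
```

Call:
play_rows([
  [[0,0,0,-0.122],[0,0,0,-0.122],[0,0,0,-0.122],[0,0,0,-0.122],[0,0,0,-0.122]],
])

```text
time: 3.12
ee_pos: [0.4467, -0.2796, 0.135]
tcp_rot: [-180.0, -0.0, 120.8]
wrist_force: [0.8, 0.4, -0.8]
opening: 0.0852
grasp_force: 0.0
```

Call:
play_rows([
  [[0,0,0,-0.122],[0,0,0,-0.122],[0,0,0,-0.122],[0,0,0,-0.122],[0,0,0,-0.122]],
])

```text
time: 3.53
ee_pos: [0.4467, -0.2795, 0.135]
tcp_rot: [180.0, -0.0, 155.8]
wrist_force: [0.0, -0.0, 0.0]
opening: 0.0851
grasp_force: 0.0
```

Call:
play_rows([
  [[0.0055,0,0.01,0],[0,0,0.02,0.07],[0,0,0.01,0],[0,0,0,0],[0,0,0,0]],
])

```text
time: 3.95
ee_pos: [0.4415, -0.2771, 0.095]
tcp_rot: [180.0, -0.1, 151.4]
wrist_force: [1.1, -0.1, 0.1]
opening: 0.0848
grasp_force: 0.0
```

```bash
cat > m.py <<'E'
from h import *
c=cam("wrist"); im=c["img"].astype(int); o=bot.get_obs(); print(o["ee_pos"],o["tcp_rot"],o["q"].round(1))
p=proj(c,[[.4418,-.2773,.024],[.4885,-.3021,.003]]); print("expected",p)
hs=((im[:,:,0]-im[:,:,2])>-7)&(im.sum(2)>300)
m=hs.astype(np.uint8); x0,y0=p[0].astype(int); q=np.zeros_like(m); q[max(0,y0-70):y0+150,max(0,x0-80):x0+80]=1; m&=q
ks=sorted(cv2.findContours(cv2.morphologyEx(m,cv2.MORPH_OPEN,np.ones((2,2),np.uint8)),0,1)[0],key=cv2.contourArea)[-4:]
for k in ks: print(cv2.boundingRect(k),cv2.contourArea(k))
v=c["img"].copy()
cv2.imwrite("pics/w2.png",v); import pickle; pickle.dump(c,open("w2.pkl","wb"))
E
python3 m.py
```

```text
[ 0.44191383 -0.27735573  0.09576174] [-1.79999892e+02  4.65719402e-03  1.51382973e+02] [-32.1   0.3  -5.8  83.9   0.   -3.5]
expected [[257.57809286 190.64365226]
 [258.20003672 235.30998188]]
(294, 338, 2, 3) 2.0
(287, 336, 2, 3) 2.0
(297, 336, 3, 4) 3.0
(235, 169, 50, 92) 2323.5
```

View pics/w2.png

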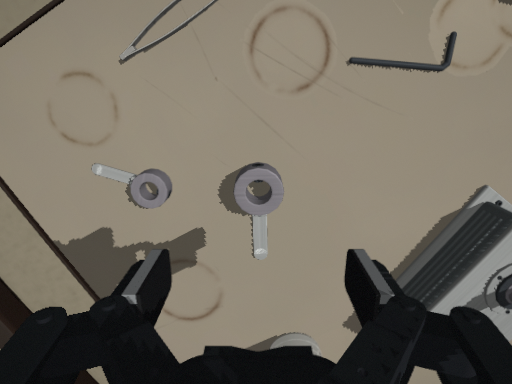

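The wrist view shows the collar ring top at (259,191), its flag straight down to (261,255), and the fingers symmetric about x=257. The alignment is within about 1 mm. I'll descend with partly closed fingers.

Call:
play_rows([
  [[0,0.001,0.01,0],[0,0,0.01,0],[0,0,0.015,0],[0,0,0.015,0],[0,0,0.01,0]],
], gripper=0.056, squeeze=40)

```text
time: 4.42
ee_pos: [0.4418, -0.276, 0.0333]
tcp_rot: [180.0, -0.1, 151.3]
wrist_force: [-0.3, 0.2, -0.3]
opening: 0.0561
grasp_force: 0.0
```

Call:
play_rows([
  [[0,0,0.012,0],[0,0,0.012,0],[0,0,0.008,0],[0,0,0.003,0],[0,0,0,0]],
])

```text
time: 4.83
ee_pos: [0.442, -0.2762, -0.0005]
tcp_rot: [180.0, -0.1, 151.3]
wrist_force: [0.1, -0.3, 0.4]
opening: 0.0565
grasp_force: 0.0
```

Call:
play_rows([
  [[0,0,0.001,0],[0,0,0.001,0],[0,0,0,0],[0,0,0,0],[0,0,0,0]],
])

```text
time: 5.25
ee_pos: [0.4425, -0.2765, -0.0014]
tcp_rot: [-180.0, 0.0, 151.2]
wrist_force: [-0.2, 0.0, -0.3]
opening: 0.0561
grasp_force: 0.0
```

Call:
play_rows([
  [[0,0,0,0],[0,0,0,0],[0,0,0,0],[0,0,0,0],[0,0,0,0]],
], gripper=0.03, squeeze=70)

```text
time: 5.67
ee_pos: [0.4423, -0.2764, -0.0017]
tcp_rot: [-180.0, -0.0, 151.3]
wrist_force: [0.1, 0.2, -0.6]
opening: 0.03
grasp_force: 0.0
```

Call:
play_rows([
  [[0,0,0,0],[0,0,-0.002,0],[0,0,-0.003,0],[0,0,-0.005,0],[0,0,0,0]],
])

```text
time: 6.08
ee_pos: [0.4428, -0.2767, 0.0095]
tcp_rot: [-180.0, 0.1, 151.3]
wrist_force: [0.2, 1.1, 0.5]
opening: 0.0299
grasp_force: 0.0
```

```bash
python3 - <<'E'
from h import *
import pickle
d={n:cam(n) for n in("scene","wrist")}; pickle.dump(d,open("d3.pkl","wb"))
s=d["scene"]["img"][180:330,200:400]
cv2.imwrite("pics/w3.png",np.hstack([cv2.resize(d["wrist"]["img"][:,106:406],(376,480)),cv2.resize(s,(424,480))]))
E
```

```text
(no output)
```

View pics/w3.png

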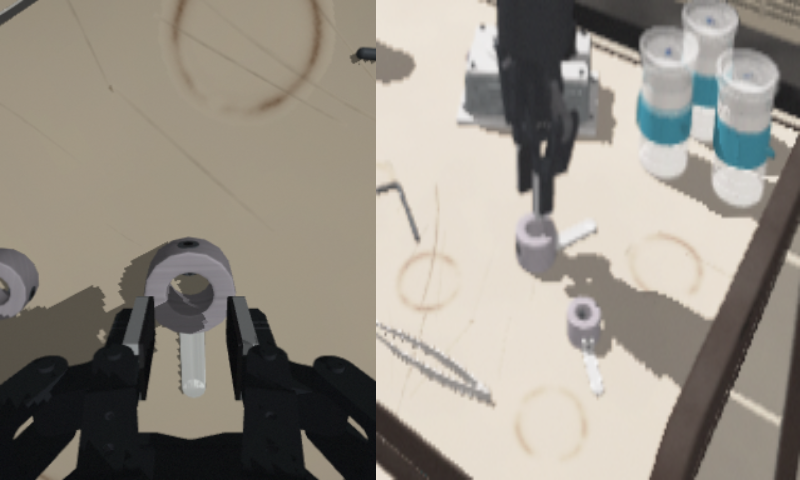

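```bash
python3 - <<'E'
from h import *
import pickle
d=pickle.load(open("d3.pkl","rb"))
o=bot.get_obs(); T=o["ee_pos"]; y=np.radians(o["tcp_rot"][2]); print(T,o["tcp_rot"])
w=d["wrist"]; s=d["scene"]
pw=np.array([106+190*300/376, 285*.8]); ps=np.array([200+(537-376)*200/424, 180+225*150/480])
print("wrist px",pw,"proj ring",proj(w,[[.4418,-.2773,.024],T,[.4418,-.2773,0]]))
print("scene px",ps,"proj ring",proj(s,[[.4418,-.2773,.024],T,[.4418,-.2773,0]]))
print(plane(w,[pw],.024),plane(s,[ps],.024))
tx=np.array([np.cos(y),np.sin(y),0]);ty=np.array([np.sin(y),-np.cos(y),0])
# finger tips expected
for sg in(1,-1): print("tip",proj(w,[T+sg*.015*ty]),proj(s,[T+sg*.015*ty]))
E
```

```text
[ 0.44256354 -0.27657028  0.00873781] [-1.79997906e+02  4.28187387e-02  1.51248870e+02]
wrist px [257.59574468 228.        ] proj ring [[255.94308582 233.69097397]
 [257.64030331 223.59814569]
 [256.13695628 217.7748644 ]]
scene px [275.94339623 250.3125    ] proj ring [[274.24694675 251.61828691]
 [274.12878066 256.86487712]
 [274.19759205 260.2498211 ]]
[[ 0.43901757 -0.27464888  0.024     ]] [[ 0.44828037 -0.27771734  0.024     ]]
tip [[280.98680258 223.57873398]] [[271.056307  253.4742429]]
tip [[234.29530882 223.60469054]] [[277.28912034 260.35143874]]
```

The fingers closed in the air above the ring, and the ring hasn't moved. In both views the fingertips stand about 35 mm above the reported TCP. I'll check this against the start picture.

```bash
python3 - <<'E'
from h import *
import pickle
d=pickle.load(open("d0.pkl","rb")); s=d["scene"]; w=d["wrist"]
T=np.array([.1412,-.5314,.1947]); y=np.radians(14.88)
tx=np.array([np.cos(y),np.sin(y),0]);ty=np.array([np.sin(y),-np.cos(y),0])
for h in (0,.013,.03,.05,.073,.1,.12):
    print(h,[ (proj(s,[T+sg*.0427*ty+[0,0,h]])[0]/.64).round(0) for sg in(1,-1)],(proj(s,[T+[0,0,h]])[0]/.64).round(0))
g=w["img"].astype(int).sum(2)
for r in (240,250,260,280,300,320,340): print(r,''.join('#' if v<130 else '+' if v<250 else '.' for v in g[r,100:412:3]))
from scipy.spatial.transform import Rotation
print(bot.get_obs()["q"])
E
```

```text
0 [array([560., 526.]), array([443., 497.])] [500. 511.]
0.013 [array([562., 512.]), array([443., 484.])] [501. 498.]
0.03 [array([565., 494.]), array([443., 466.])] [502. 480.]
0.05 [array([569., 472.]), array([444., 444.])] [504. 458.]
0.073 [array([573., 444.]), array([445., 418.])] [507. 431.]
0.1 [array([578., 410.]), array([445., 385.])] [510. 397.]
0.12 [array([582., 383.]), array([446., 359.])] [512. 370.]
240 ........................................................................................................
250 .................++++##............................................................##++++...............
260 ..............#++++####............................................................####++++#............
280 .......+##+++++#########..........................................................#########+++++###.....
300 #########+++##########..............................................................##########+++#######
320 ###################....................................................................#################
340 #####################.++++...........................................................###################
[-3.20026180e+01  1.68664147e+00 -1.40410359e+01  7.42294540e+01
  3.37719308e-04 -3.25148755e+00]
```

At the start, the open tips stood about 49 mm above the reported TCP. That is 13 mm of swing plus 36 mm, so the real TCP is about 36 mm above the reported one. I'll reopen the fingers, go lower and feel for the table.

Call:
play_rows([
  [[0,0,-0.005,0],[0,0,0,0],[0,0,0,0],[0,0,0,0],[0,0,0,0]],
], gripper=0.056)

```text
time: 6.6
ee_pos: [0.4422, -0.2764, 0.0132]
tcp_rot: [180.0, -0.0, 151.2]
wrist_force: [0.4, -1.3, -0.7]
opening: 0.0555
grasp_force: 0.0
```

Call:
play_rows([
  [[0,0,0.012,0],[0,0,0.012,0],[0,0,0.012,0],[0,0,0.004,0],[0,0,0,0]],
])

```text
time: 7.02
ee_pos: [0.441, -0.2756, -0.029]
tcp_rot: [180.0, -0.2, 151.2]
wrist_force: [-0.0, 0.4, -0.6]
opening: 0.0557
grasp_force: 0.0
```

Call:
play_rows([
  [[0,0,0.0015,0],[0,0,0.0015,0],[0,0,0.001,0],[0,0,0,0],[0,0,0,0]],
])

```text
time: 7.43
ee_pos: [0.4425, -0.2765, -0.0304]
tcp_rot: [-180.0, 0.0, 151.2]
wrist_force: [-0.2, -0.0, 0.5]
opening: 0.0563
grasp_force: 0.0
```

Call:
play_rows([
  [[0,0,0.001,0],[0,0,0.001,0],[0,0,0,0],[0,0,0,0],[0,0,0,0]],
])

```text
time: 7.85
ee_pos: [0.4423, -0.2764, -0.0327]
tcp_rot: [-180.0, 0.0, 151.2]
wrist_force: [0.3, -0.2, -0.6]
opening: 0.0561
grasp_force: 0.0
```

Call:
play_rows([
  [[0,0,0.001,0],[0,0,0.001,0],[0,0,0.001,0],[0,0,0,0],[0,0,0,0]],
])

```text
time: 8.27
ee_pos: [0.4422, -0.2764, -0.0358]
tcp_rot: [180.0, -0.0, 151.2]
wrist_force: [-0.1, 0.8, 0.2]
opening: 0.0558
grasp_force: 0.0
```

Call:
play_rows([
  [[0,0,0,0],[0,0,0,0],[0,0,0,0],[0,0,0,0],[0,0,0,0]],
], gripper=0.03, squeeze=70)

```text
time: 8.68
ee_pos: [0.4425, -0.2766, -0.0352]
tcp_rot: [-180.0, 0.0, 151.2]
wrist_force: [-1.1, 1.0, 5.4]
opening: 0.0423
grasp_force: 71.1
```

Call:
play_rows([
  [[0,0,-0.001,0],[0,0,-0.005,0],[0,0,-0.015,0],[0,0,-0.03,0],[0,0,-0.03,0]],
])

```text
time: 9.1
ee_pos: [0.4413, -0.2758, 0.0453]
tcp_rot: [180.0, -0.2, 151.2]
wrist_force: [0.3, -1.5, -1.9]
opening: 0.0423
grasp_force: 71.1
```

Call:
play_rows([
  [[0,0,-0.03,0],[0,0,-0.03,0],[0,0,-0.01,0],[0,0,0,0],[0,0,0,0]],
], squeeze=90)

```text
time: 9.52
ee_pos: [0.4423, -0.2764, 0.1146]
tcp_rot: [180.0, -0.0, 151.3]
wrist_force: [-0.3, -0.0, -2.1]
opening: 0.0412
grasp_force: 91.1
```

```bash
python3 - <<'E'
from h import *
import pickle
d={n:cam(n) for n in("scene","wrist","top")}; pickle.dump(d,open("d4.pkl","wb")); o=bot.get_obs();print(o["ee_pos"],o["tcp_rot"],o["wrist_force"],o["opening"],o["grasp_force"])
s=d["scene"]; p=proj(s,[o["ee_pos"]+[0,0,.05]])[0].astype(int); print(p)
a=s["img"][p[1]-60:p[1]+60,p[0]-50:p[0]+50]
cv2.imwrite("pics/w4.png",np.hstack([cv2.resize(d["wrist"]["img"][150:360,156:356],(400,420),interpolation=cv2.INTER_CUBIC),cv2.resize(a,(350,420),interpolation=cv2.INTER_CUBIC)]))
E
```

```text
[ 0.44147689 -0.27592367  0.11316967] [ 1.79990296e+02 -1.79607163e-01  1.51248171e+02] [-0.22451694 -0.05778926 -1.2180811 ] 0.04132157585058985 91.08678977005184
[273 196]
```

View pics/w4.png

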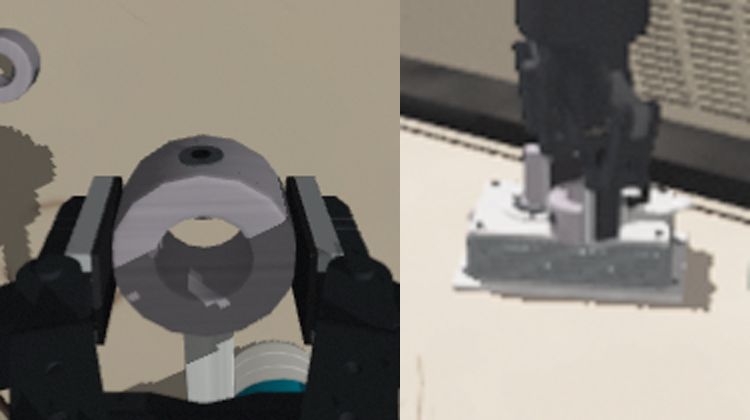

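The collar is held upright and level. The set screw is visible at crop (200,155), on the side opposite the flag, so it is right way up. I'll move next to the shaft for a close look.

Call:
play_rows([
  [[-0.0263,0.0285,0,0],[-0.0263,0.0285,0,0],[-0.0263,0.0285,0,0],[-0.0263,0.0285,0,0],[-0.0263,0.0285,0,0]],
])

```text
time: 10.08
ee_pos: [0.6271, -0.2137, 0.1133]
tcp_rot: [-180.0, -0.1, 151.2]
wrist_force: [-0.4, 0.1, -1.4]
opening: 0.0418
grasp_force: 91.3
```

Call:
play_rows([
  [[0,0,0,0],[0,0,0,0],[0,0,0,0],[0,0,0,0],[0,0,0,0]],
])

```text
time: 10.5
ee_pos: [0.6252, -0.2153, 0.1158]
tcp_rot: [180.0, 0.0, 151.2]
wrist_force: [-1.3, -0.0, -1.3]
opening: 0.0416
grasp_force: 91.3
```

```bash
python3 - <<'E'
from h import *
import pickle
d={n:cam(n) for n in("scene","wrist","top")}; pickle.dump(d,open("d5.pkl","wb")); o=bot.get_obs();print(o["ee_pos"],o["tcp_rot"],o["wrist_force"])
w=d["wrist"]; print(proj(w,[[.62,-.12,.102],[.6535,-.1825,.0785]]))
cv2.imwrite("pics/w5.png",cv2.resize(w["img"][60:360,112:512],(800,600),interpolation=cv2.INTER_CUBIC))
E
```

```text
[ 0.62560578 -0.21524898  0.11603962] [1.79992068e+02 5.31377731e-02 1.51197563e+02] [-0.99965548 -0.21142213 -0.63336612]
[[384.65507004 141.9603734 ]
 [312.82926159 214.43874856]]
```

View pics/w5.png

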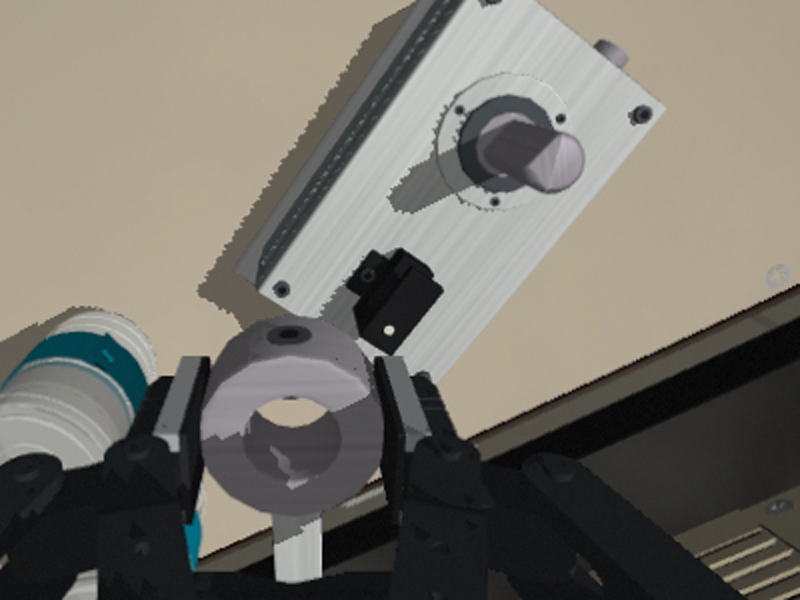

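The close view shows the shaft top at crop (553,163), native about (388,141). Its flat faces left in the image. The sensor is at crop (400,310). I'll measure the drive yaw by line segments and enlarge the shaft end.

```bash
python3 - <<'E'
from h import *
import pickle
d=pickle.load(open("d5.pkl","rb")); d0=pickle.load(open("d0.pkl","rb"))
for nm,c,box in (("wrist",d["wrist"],(190,60,460,270)),("top0",d0["top"],(212,130,295,205))):
    g=cv2.cvtColor(c["img"],cv2.COLOR_BGR2GRAY); L=cv2.createLineSegmentDetector().detect(g)[0][:,0]
    for l in L:
        if all(box[0]<l[i]<box[2] and box[1]<l[i+1]<box[3] for i in(0,2)):
            W=plane(c,l.reshape(2,2),.053)[:,:2]; v=W[1]-W[0]; n=np.hypot(*v)
            if n>.06: print(nm,l.round(0),"len",n.round(3),"yaw mod90",round(np.degrees(np.arctan2(v[1],v[0]))%90-90,2))
c=d["wrist"]; im=c["img"][118:166,358:414]
cv2.imwrite("pics/w6.png",cv2.resize(im,(784,672-0),interpolation=cv2.INTER_CUBIC)[:600])
im=c["img"].astype(int)
for r in range(124,162): print(r,' '.join('%3d'%v for v in im[r,366:412:2].sum(1)//3))
E
```

```text
wrist [339. 240. 444. 114.] len 0.132 yaw mod90 -63.04
top0 [235. 194. 289. 167.] len 0.154 yaw mod90 -62.94
top0 [222. 167. 235. 192.] len 0.071 yaw mod90 -61.88
top0 [271. 137. 225. 160.] len 0.132 yaw mod90 -63.06
top0 [288. 171. 247. 191.] len 0.117 yaw mod90 -63.05
top0 [225. 157. 268. 136.] len 0.125 yaw mod90 -63.08
124  63  63  63  63  62  62  62  63  62  63  73  74 177 195 190 194 193 185 184 186 184 187 187
125  63  63  64  63  64  62  64  62  63  63  63  63 118 164 177 194 190 185 184 186 185 187 187
126  65  64  63  62  64  63  63  63  64  63  62  62  66 100 140 175 186 183 185 185 186 187 187
127  64  64  63  63  62  63  64  64  64  64  64  62  85 126 135 135 171 183 185 184 186 186 186
128  64  64  66  64  63  63  62  63  63  65  64  68 116 141 159 144 137 179 185 185 186 186 188
129  62  63  64  65  63  64  63  62  63  64  63  86 139 157 179 168 145 157 184 185 186 185 188
130  61  61  64  65  65  65  65  64  63  62  67 118 147 165 185 181 165 135 184 186 185 187 188
131  61  61  62  63  63  65  65  64  63  62  84 139 147 174 182 183 179 145 176 186 185 188 189
132  62
[... 2172 characters left out ...]
 190 186 187 188 186 188 192
155  70 115 168 191 187 187 182 150  75  89  86  80  81 109 166 187 189 185 189 185 187 191 188
156 170 171 187 189 185 189 187 181 146 119  88 111 130 170 183 189 186 187 187 185 188 193 177
157 186 183 189 187 187 187 189 187 179 170 166 172 176 187 186 189 185 187 186 186 191 190 165
158 183 184 190 186 188 188 187 183 184 183 187 187 186 183 188 187 187 187 185 188 192 183 163
159 182 188 187 186 187 188 183 183 183 182 187 186 187 183 190 186 187 186 185 190 191 169 163
160 183 190 186 187 187 187 180 184 182 185 187 186 184 187 188 185 188 185 186 191 187 163 162
161 187 188 185 188 188 182 182 184 184 187 186 187 182 189 186 187 188 185 189 191 173 162 162
```

View pics/w6.png

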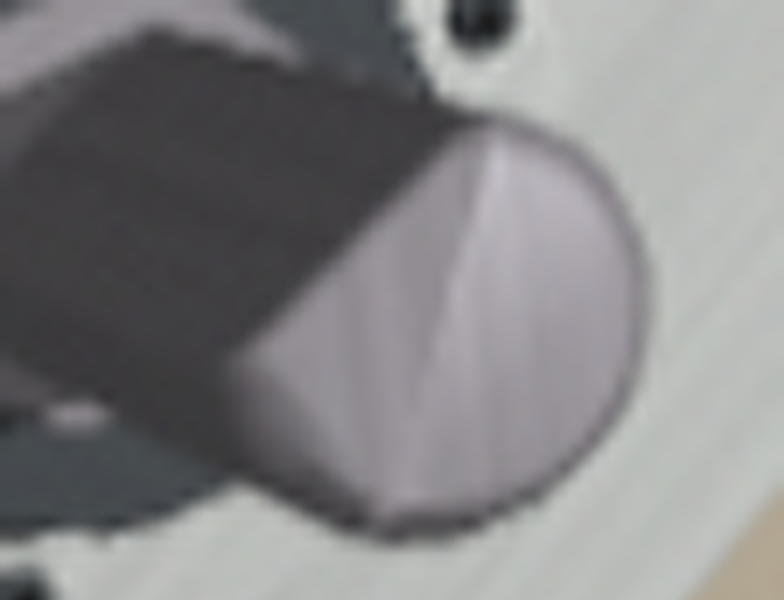

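```bash
python3 - <<'E'
from h import *
import pickle
from scipy.optimize import least_squares
d=pickle.load(open("d5.pkl","rb")); c=d["wrist"]; o=bot.get_obs()
pts=[(397.3,127),(399,128.4),(401.3,131),(403,134),(404.6,137),(405,140),(404.2,143),(402.7,146),(400.8,149),(397.7,152),(395,154),(392.5,155.2),(390,156)]
W=plane(c,pts,.100)[:,:2]
s=least_squares(lambda p:np.hypot(*(W-p[:2]).T)-p[2],[.62,-.12,.01]); print("free",s.x, np.abs(s.fun).max())
s1=least_squares(lambda p:np.hypot(*(W-p).T)-.01,[.62,-.12]); C=s1.x; print("r10",C,np.abs(s1.fun).max())
F=plane(c,[(390,125.3),(375.8,142.3)],.1005)[:,:2]; v=F[1]-F[0]; n=np.array([v[1],-v[0]])/np.hypot(*v); dd=(F[0]-C)@n
n*=np.sign(dd); print("flat dist",abs(dd),"flat facing",np.degrees(np.arctan2(n[1],n[0])),"=> flag yaw",np.degrees(np.arctan2(-n[1],-n[0])))
# collar in hand: ring top & flag
R_=o["ee_pos"]; y=np.radians(o["tcp_rot"][2]); tx=np.array([np.cos(y),np.sin(y)]);ty=np.array([np.sin(y),-np.cos(y)])
for nm,z in (("hole top ellipse",.0595),):
    P=plane(c,[(112+292/2,60+433/2)],R_[2]+z)[0,:2]-R_[:2]; print(nm,P@tx,P@ty)
g=c["img"].astype(int).sum(2)//3
for r in (322,328,334,340): print(r,g[r,240:284])
for r in (260,275,290): print(r,g[r,205:312:1])
E
```

```text
free [ 0.62172775 -0.11644829  0.00964917] 0.0003763178024218626
r10 [ 0.62146459 -0.11680894] 0.00046271980697396714
flat dist 0.006530082498089162 flat facing -154.7443544636861 => flag yaw 25.255645536313914
hole top ellipse 0.0009716056867627805 -3.60123635585296e-05
322 [166 167 167 167 168 166 167 168 112  97  99  99  99 100 101 100 101 102
 102 102 102  98  96  96  97 159 164 174 176 179 182 184 144  81  78  78
  79  77  78  78  78  53  52  19]
328 [ 44  50  52  54  53  58  73  76  68  94  99 100  99  99  99 100 100 100
 171 179 175 178 176 174 173 175 177 175 174 178 182 184 195  28  10  11
   8   7   8  11  11  12  11  10]
334 [ 78  79  79  77  78  79  78  78  78 162 176 177 178 179 179 180 180 181
 182 186 183 179 176 173 173 173 177 176 174 178 181 183 195  17  10   9
  10  11   8   8  12   9  12   9]
340 [ 60  45  22  10   8   9  11   8   8 130 171 176 177 178 178 178 179 180
 182 185 183 179 176 174 172 173 177 176 173 176 179 182 197   5  12  12
  11  11  12   9  12  13  11  21]
260 [ 99  56  23  21  21  24  25  19  36  58  65  88 127 138 141 144 143 145
 145 145 145 14
[... 524 characters left out ...]
5  66  66  66  66  66  67  65  66  67  67  66
  67  66  66  66  66  67  66  65  65  64  64  66  65  65  65  63  63  61
  64  63  62  61  60  73  80  79  80  80  81  80  81  80  80  81  80  81
  81  81  80  80  80  79  79  80  62  14  14  16  16  12  15  18  24]
290 [ 38  31  26  26  26  18  15  16  22  69  83  83  82  82  83  83  83  83
  82  82  83  82  83  82  83  83  83  84  82  82  83  79  72  67  66  65
  66  65  66  66  66  65  67  67  66  67  99 103 100  98  96  95  71  67
  66  67  67  67  66  66  66  66  66  65  65  65  65  65  64  64  64  64
  66  67  75  80  80  79  80  80  80  80  80  80  80  80  80  79  80  79
  80  79  79  80  79  79  76  29  13  14  15  16  12  12  16  19  22]
```

```bash
python3 - <<'E'
from h import *
import pickle
d=pickle.load(open("d5.pkl","rb")); c=d["wrist"]; o=bot.get_obs()
R_=o["ee_pos"]; yd=o["tcp_rot"][2]; y=np.radians(yd); tx=np.array([np.cos(y),np.sin(y)]);ty=np.array([np.sin(y),-np.cos(y)])
ring=plane(c,[(257.6,275)],R_[2]+.0595)[0,:2]; 
fl=plane(c,[(248.9,334),(272.4,334),(248.9,340),(272.5,340)],R_[2]+.0385)[:,:2]
for P in [ring,*fl]: print(((P-R_[:2])@tx).round(4),((P-R_[:2])@ty).round(4))
print("ring width",np.diff(plane(c,[(211.5,275),(303.6,275)],R_[2]+.0595)[:,:2]@ty), "flag width",(fl[1]-fl[0])@ty)
v=fl.mean(0)-ring; print("flag yaw",np.degrees(np.arctan2(v[1],v[0])),"tool-180",yd-180)
D=np.array([.6215,-.1168])-R_[:2]; print("to shaft",D@tx,D@ty, R_)
E
```

```text
0.0018 -0.0002
-0.052 -0.0053
-0.052 0.0083
-0.0564 -0.0054
-0.0564 0.0084
ring width [0.04204665] flag width 0.01361496648999564
flag yaw -27.027822488063503 tool-180 -28.802437086652787
to shaft 0.05102966548278411 0.08429134906271822 [ 0.62560578 -0.21524898  0.11603962]
```

Call:
play_rows([
  [[0.01,0.017,0,0],[0.01,0.017,0,0],[0.01,0.017,0,0],[0.01,0.017,0,0],[0.01,0.017,0,0]],
])

```text
time: 11.07
ee_pos: [0.6228, -0.1157, 0.1158]
tcp_rot: [180.0, 0.0, 151.2]
wrist_force: [0.6, -0.7, -1.5]
opening: 0.0417
grasp_force: 91.4
```

Call:
play_rows([
  [[0,0,0,-0.114],[0,0,0,-0.114],[0,0,0,-0.114],[0,0,0,-0.114],[0,0,0,-0.114]],
])

```text
time: 11.48
ee_pos: [0.6229, -0.1164, 0.1158]
tcp_rot: [-180.0, 0.0, -175.8]
wrist_force: [0.0, -0.8, -0.9]
opening: 0.0419
grasp_force: 91.4
```

Call:
play_rows([
  [[0,0,0,-0.114],[0,0,0,-0.114],[0,0,0,-0.114],[0,0,0,0],[0,0,0,0]],
])

```text
time: 11.9
ee_pos: [0.623, -0.1164, 0.1157]
tcp_rot: [-180.0, 0.0, -156.7]
wrist_force: [0.7, 0.1, -0.8]
opening: 0.0413
grasp_force: 91.4
```

```bash
python3 - <<'E'
from h import *
import pickle
d={n:cam(n) for n in("scene","wrist","top")}; pickle.dump(d,open("d6.pkl","wb")); o=bot.get_obs();print(o["ee_pos"],o["tcp_rot"],o["wrist_force"],o["torque"],o["q"].round(1))
s=d["scene"]; print(proj(s,[[.6215,-.1168,.102],[.6215,-.1168,.1515]]))
g=s["img"].astype(int).sum(2)//3
p=proj(s,[[.6215,-.1168,.102]])[0].astype(int)
for r in range(p[1]-16,p[1]+14,2): print(r,g[r,p[0]-22:p[0]+23])
w=d["wrist"]; print(proj(w,[[.6215,-.1168,.102]])); g=w["img"].astype(int).sum(2)//3
for r in range(256,300,4): print(r,g[r,226:292:2])
E
```

```text
[ 0.62312601 -0.1162893   0.11548583] [-1.79991221e+02  1.56595807e-02 -1.56673057e+02] [ 0.10335141 -0.12711326 -1.09506321] [ 0.01999187 -0.02383152  0.00693404] [-10.6  15.7  13.6  87.8   0.  -33.9]
[[260.75277095 177.96039732]
 [260.52388912 161.16620184]]
161 [ 74  73  71  70  70  72  71  71  72  71  74  74  74  76  76  86 110 121
 124 126 126 122 120 125 131 129 128 127 123 111 100 136 128 120 136 136
 137 136 135 137 135 136 136 136 137]
163 [ 73  72  71  72  71  72  72  73  73  73  74  73  74  73  74  74  71  76
  90 103 104 104 104 105 105 106 104  94  73  75  76  77  85  95 102 113
 114 119 131 136 135 137 138 138 136]
165 [ 73  72  70  69  70  69  69  70  71  71  72  71  72  71  71  72  72  73
  73  73  73  70  70  71  69  70  70  71  71  73  71  71  71  71  71  69
  68  68  68  72  79  86  99 104 113]
167 [45 49 53 55 57 61 62 63 69 69 73 71 72 75 75 76 75 76 74 75 73 73 71 71
 68 67 66 65 66 66 66 65 66 66 67 65 68 66 65 66 65 67 70 71 72]
169 [37 39 39 39 39 40 38 36 34 36 44 48 57 61 66 69 75 78 79 78 78 77 76 75
 72 72 70 70 68 66 66 67 66 65 67 64 64 63 63 64 63 65 6
[... 2668 characters left out ...]
  83]
280 [ 86  86  87  86 117 108 101  97  68  69  69  70  69  70  70  71  70  70
  71  70  70  70  68  69  68  67  67  65  68  85  85  85  85]
284 [102 138 147 161 126  99  93  88  72  65  66  65  64  65  65  64  65  65
  65  65  64  64  63  64  62  61  61  61  76  80  80  81  80]
288 [155 157 157 164 182 118  99  94  89  85  71  71  71  71  71  71  71  72
  72  70  70  70  70  69  69  68  68  87  87  85  86  86  85]
292 [152 151 153 153 156 167 147  96  84  81  76  70  67  69  68  68  68  67
  68  68  66  68  67  66  67  69 132 141 147 149 148 150 114]
296 [152 152 153 153 153 154 159 167 143 106  85  73  70  70  69  69  69  68
  69  68  69  69  71 101 136 142 147 149 150 150 151 151 151]
```

Scene pixels put the shaft centre at about x=261.5 and the collar bottom at about x=261, so they are aligned within a couple of mm. I'll lower it onto the shaft end.

Call:
play_rows([
  [[0,0,0.012,0],[0,0,0.014,0],[0,0,0.012,0],[0,0,0.006,0],[0,0,0.002,0]],
])

```text
time: 12.47
ee_pos: [0.6222, -0.116, 0.0671]
tcp_rot: [179.9, -0.1, -156.5]
wrist_force: [0.2, -0.7, -0.8]
opening: 0.0417
grasp_force: 91.4
```

Call:
play_rows([
  [[0,0,0.001,0],[0,0,0.001,0],[0,0,0.001,0],[0,0,0,0],[0,0,0,0]],
])

```text
time: 12.88
ee_pos: [0.6235, -0.1162, 0.0669]
tcp_rot: [-180.0, 0.0, -156.5]
wrist_force: [0.4, -0.1, -0.6]
opening: 0.0414
grasp_force: 91.4
```

Call:
play_rows([
  [[0,0,0.001,0],[0,0,0.001,0],[0,0,0,0],[0,0,0,0],[0,0,0,0]],
])

```text
time: 13.3
ee_pos: [0.6238, -0.1163, 0.0658]
tcp_rot: [-179.9, 0.1, -156.5]
wrist_force: [-1.9, 0.5, 6.4]
opening: 0.0416
grasp_force: 92.3
```

Call:
play_rows([
  [[0.0014,0.0006,0,0],[0,0,0,0],[0,0,0.001,0],[0,0,0.001,0],[0,0,0,0]],
])

```text
time: 13.72
ee_pos: [0.6214, -0.1173, 0.0619]
tcp_rot: [-179.9, -0.1, -156.5]
wrist_force: [-0.8, -7.0, -1.6]
opening: 0.0416
grasp_force: 91.7
```

```bash
python3 -c "
from h import *
o=bot.get_obs(); print(o['ee_pos'],o['tcp_rot'],o['wrist_force'],o['torque'])"
```

```text
[ 0.621352   -0.11732629  0.06187176] [-1.79912085e+02 -8.53643968e-02 -1.56544455e+02] [-0.80987188 -6.96515056 -1.57882275] [-1.40680434  0.13068074  0.02246698]
```

Call:
play_rows([
  [[0.0004,-0.0009,0,0],[0,0,0.001,0],[0,0,0.001,0],[0,0,0.001,0],[0,0,0,0]],
])

```text
time: 14.13
ee_pos: [0.6213, -0.1175, 0.0589]
tcp_rot: [-180.0, -0.1, -156.5]
wrist_force: [-3.5, -3.7, 0.2]
opening: 0.0415
grasp_force: 91.7
```

```bash
python3 -c "
from h import *
o=bot.get_obs(); print(o['ee_pos'],o['tcp_rot'],o['wrist_force'],o['torque'])"
```

```text
[ 0.62125345 -0.1175087   0.05885299] [-1.79989748e+02 -6.40692227e-02 -1.56514575e+02] [-3.52729871 -3.65927537  0.22826454] [-1.05311452  0.4755996   0.00695041]
```

Call:
play_rows([
  [[0.0006,-0.0003,0,0],[0,0,0.001,0],[0,0,0.001,0],[0,0,0.001,0],[0,0,0,0]],
])

```text
time: 14.55
ee_pos: [0.6211, -0.1177, 0.056]
tcp_rot: [180.0, -0.0, -156.5]
wrist_force: [-0.8, -3.4, -0.6]
opening: 0.0415
grasp_force: 91.7
```

Call:
play_rows([
  [[0,0,0.001,0],[0,0,0.0005,0],[0,0,0,0],[0,0,0,0],[0,0,0,0]],
])

```text
time: 14.97
ee_pos: [0.621, -0.1176, 0.0546]
tcp_rot: [180.0, -0.0, -156.5]
wrist_force: [-3.7, -3.6, -0.8]
opening: 0.0415
grasp_force: 91.7
```

```bash
python3 -c "
from h import *
o=bot.get_obs(); print(o['ee_pos'],o['tcp_rot'],o['wrist_force'],o['torque'])"
```

```text
[ 0.62102124 -0.11763939  0.05460582] [ 1.79983308e+02 -2.46412984e-02 -1.56495229e+02] [-3.7293064  -3.56613928 -0.79747274] [-0.64816997  0.6453798   0.00554023]
```

Call:
play_rows([
  [[0.0004,-0.0002,0.001,0],[0,0,0.001,0],[0,0,0.001,0],[0,0,0.0005,0],[0,0,0,0]],
])

```text
time: 15.38
ee_pos: [0.6208, -0.1178, 0.051]
tcp_rot: [180.0, -0.0, -156.5]
wrist_force: [-3.2, -1.3, -2.0]
opening: 0.0418
grasp_force: 91.7
```

```bash
python3 -c "
from h import *
o=bot.get_obs(); print(o['ee_pos'],o['tcp_rot'],o['wrist_force'],o['torque'])"
```

```text
[ 0.62080937 -0.1178383   0.05098279] [ 1.79975000e+02 -1.36321323e-02 -1.56489961e+02] [-3.20423058 -1.31948176 -2.00485412] [-0.27473164  0.5721145  -0.02008331]
```

The collar passed the 10 mm point freely, with underside at about 86 mm and no vertical force, so the screw is on the flat. I'll lower it to sensor height with the flag beside the sensor.

Call:
play_rows([
  [[0.0004,0,0.002,0],[0,0,0.002,0],[0,0,0.002,0],[0,0,0.002,0],[0,0,0.002,0]],
])

```text
time: 15.8
ee_pos: [0.6207, -0.1181, 0.041]
tcp_rot: [180.0, 0.0, -156.5]
wrist_force: [-1.3, -0.6, -0.2]
opening: 0.0412
grasp_force: 91.7
```

Call:
play_rows([
  [[0,0,0.002,0],[0,0,0.002,0],[0,0,0.002,0],[0,0,0.002,0],[0,0,0.001,0]],
])

```text
time: 16.22
ee_pos: [0.6206, -0.1181, 0.0319]
tcp_rot: [180.0, 0.0, -156.5]
wrist_force: [-0.2, -0.8, -1.9]
opening: 0.0414
grasp_force: 91.7
```

Call:
play_rows([
  [[0,0,0.0005,0],[0,0,0,0],[0,0,0,0],[0,0,0,0],[0,0,0,0]],
])

```text
time: 16.63
ee_pos: [0.6207, -0.1182, 0.0319]
tcp_rot: [-180.0, 0.0, -156.5]
wrist_force: [-0.5, 0.2, -1.6]
opening: 0.0419
grasp_force: 91.7
```

```bash
python3 - <<'E'
from h import *
import pickle
d={n:cam(n) for n in("scene","wrist","top")}; pickle.dump(d,open("d7.pkl","wb"))
o=bot.get_obs(); print(o['ee_pos'],o['tcp_rot'],o['wrist_force'],o['torque'])
y=np.radians(o['tcp_rot'][2]+180+1.7); C=np.array([.6208,-.1178]); u=np.array([np.cos(y),np.sin(y)])
yd=np.radians(-63.05); s=C+.07*np.array([np.cos(yd),np.sin(yd)])
for n in("scene","top"):
    c=d[n]; print(n,"flagtip",proj(c,[[*(C+.078*u),.0675]]),"sensor",proj(c,[[*s,.0675],[*s,.0785]]))
c=d["scene"]; p=proj(c,[[*C,.07]])[0].astype(int); im=c["img"][p[1]-45:p[1]+45,p[0]-40:p[0]+80]
c=d["top"]; p=proj(c,[[*C,.07]])[0].astype(int); im2=c["img"][p[1]-45:p[1]+45,p[0]-50:p[0]+70]
cv2.imwrite("pics/w7.png",np.hstack([cv2.resize(a,(400,300),interpolation=cv2.INTER_CUBIC) for a in(im,im2)]))
E
```

```text
[ 0.62061898 -0.11820052  0.03188275] [-1.79995748e+02  6.98331949e-03 -1.56498544e+02] [ 0.33269867 -0.33952671 -1.35732678] [ 0.04154825  0.03715782 -0.04460505]
scene flagtip [[265.35101519 178.31188593]] sensor [[286.11393046 190.61807865]
 [286.18272587 187.0184372 ]]
top flagtip [[231.51959143 141.38081718]] sensor [[269.23689075 157.16111616]
 [269.5296975  156.3907664 ]]
```

```bash
python3 - <<'E'
from h import *
import pickle
for f in("w1.pkl","w2.pkl"):
    c=pickle.load(open(f,"rb")); im=c["img"].astype(int)
    m=(((im[:,:,0]-im[:,:,2])>-7)&(im.sum(2)>300)).astype(np.uint8)
    p=proj(c,[[.4418,-.2773,.024],[.4645,-.2894,.003],[.511,-.3142,.003]]); lo,hi=sorted(p[1:,1])
    W=[]
    for r in range(int(lo)+6,int(hi)-5):
        x=np.nonzero(m[r,235:285])[0]
        if len(x)>5: W.append((235+(x.min()+x.max())/2,r))
    q=plane(c,W,.003)[:,:2]; v=np.linalg.svd(q-q.mean(0))[2][0]; v*=np.sign(v[0])
    # ring outer extents: widest rows near the top ellipse centre
    R=[]
    for r in range(int(p[0,1])-6,int(p[0,1])+7):
        x=np.nonzero(m[r,225:295])[0]; R.append((225+x.min(),225+x.max()))
    cx=np.mean(R); C=plane(c,[(cx,p[0,1])],.024)[0,:2]; u=q.mean(0)-C
    print(f,len(W),"axis",np.degrees(np.arctan2(v[1],v[0])),"ring->flag",np.degrees(np.arctan2(u[1],u[0])),C,np.hypot(*u),"cam yaw",c["attitude"][2], R[6])
d=pickle.load(open("d5.pkl","rb"))["wrist"]; print(d["attitude"])
E
```

```text
w1.pkl 42 axis -28.423578053162654 ring->flag -28.361845580339025 [ 0.4421037  -0.27645868] 0.05302990983794001 cam yaw -109.84730779953739 (np.int64(236), np.int64(278))
w2.pkl 38 axis -27.396773006810037 ring->flag -27.24114556018218 [ 0.44216468 -0.27663179] 0.05108074288957686 cam yaw 61.37541768664554 (np.int64(234), np.int64(283))
[1.61755999e+02 3.59131324e-03 6.11448516e+01]
```

View pics/w7.png

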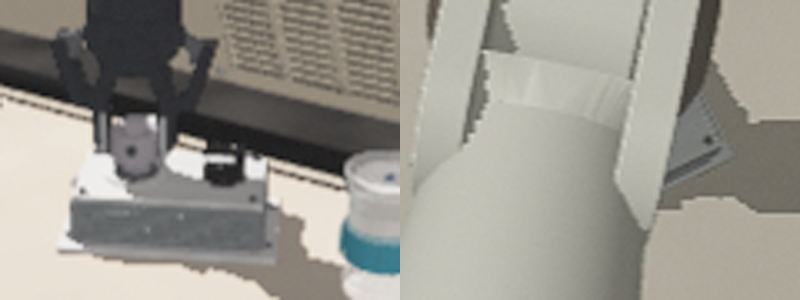

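The scene crop shows the collar down on the shaft with its set screw facing the camera, at crop (130,150). The flag is clear of the sensor at (225,160). The top camera is blocked. I'll turn clockwise in steps.

Call:
play_rows([
  [[0,0,0.001,0.03],[0,0,0,0.05],[0,0,0,0.05],[0,0,0,0.05],[0,0,0,0.05]],
])

```text
time: 17.2
ee_pos: [0.6205, -0.1183, 0.0308]
tcp_rot: [-180.0, -0.0, -169.8]
wrist_force: [-0.5, -0.6, -0.3]
opening: 0.0416
grasp_force: 91.6
```

```bash
cat > o.py <<'E'
from h import *
o=bot.get_obs(); y=np.radians(o['tcp_rot'][2]); f=o['wrist_force']
tx=np.array([np.cos(y),np.sin(y)]);ty=np.array([np.sin(y),-np.cos(y)])
print(o['time'],o['ee_pos'].round(4),o['tcp_rot'].round(2),"F",f.round(1),"tool Fx,Fy",(f[:2]@tx).round(1),(f[:2]@ty).round(1),"T",o['torque'].round(3))
E
python3 o.py
```

```text
17.2 [ 0.6205 -0.1183  0.0308] [-179.99   -0.   -169.82] F [-0.5 -0.6 -0.3] tool Fx,Fy 0.6 -0.5 T [-0.172  0.217  0.036]
```

Call:
play_rows([
  [[0,0,0,0.05],[0,0,0,0.05],[0,0,0,0.05],[0,0,0,0.05],[0,0,0,0.05]],
])

```text
time: 17.62
ee_pos: [0.6198, -0.1189, 0.0306]
tcp_rot: [-179.9, -0.1, 175.8]
wrist_force: [-5.1, -5.3, -0.3]
opening: 0.0412
grasp_force: 91.7
```

```bash
python3 o.py
```

```text
17.6167 [ 0.6198 -0.1189  0.0306] [-1.7992e+02 -8.0000e-02  1.7582e+02] F [-5.1 -5.3 -0.3] tool Fx,Fy 4.7 -5.6 T [-0.837  0.882 -0.011]
```

```bash
python3 - <<'E'
from h import *
import pickle
d7=pickle.load(open("d7.pkl","rb"))["wrist"]; c=cam("wrist"); pickle.dump(c,open("w8.pkl","wb"))
for nm,k in(("d7",d7),("now",c)):
    g=k["img"].astype(int).sum(2)//3; print(nm,proj(k,[[.621,-.1175,.102],[.621,-.1175,.09]]).round(0).tolist(), "screw/flag rows:")
    for r in(222,226,230,334,340): print(r,' '.join(map(str,g[r,242:278])))
    for r in range(232,304,3): print(r,''.join('%4d'%v for v in g[r,212:306:3]))
E
python3 o.py
```

```text
d7 [[257.0, 293.0], [257.0, 276.0]] screw/flag rows:
222 75 76 74 76 75 75 76 76 76 77 76 76 69 68 67 68 69 67 66 76 75 76 76 75 75 76 76 76 75 75 76 75 75 75 75 68
226 74 75 76 68 45 39 39 40 39 34 20 16 18 17 18 16 12 16 18 26 36 40 39 39 39 56 74 76 76 76 76 75 75 76 76 74
230 77 77 77 76 53 42 38 40 39 38 38 37 39 38 39 37 38 39 38 37 37 40 42 42 56 73 77 75 76 76 76 76 77 76 75 76
334 180 180 180 181 181 181 141 183 196 198 198 199 198 200 200 200 203 206 203 199 195 193 192 193 197 195 193 197 201 203 219 181 180 180 179 180
340 182 181 181 181 180 182 182 162 189 196 198 197 198 198 198 200 201 205 203 200 195 193 193 193 195 195 193 195 200 202 219 160 180 180 180 180
232  109 110 111 110 103  76  76  75  76  75  76  76  68  46  46  55  53  74  75  77  75  76  74  74  75  74  76 213 214 215 229 210
235  114 114 114 114  74  74  75  75  77  76  78  77  77  77  78  77  77  77  77  78  75  77  76  76  74  74  74 173 214 212 214 208
238   73  41 113  77  74  75  75  76  75  77  77  78  80  82  93 103  92  83  79  79  77  76  76  75  76  75  74  74 207 124  66 108
241   36  18 107
[... 6090 characters left out ...]
  80  80  80  80  80  80  51  15
292   14  82  80  80  80  81  80  80  69  74  80  79  82  76  82  79  79  81  80  82  79  81  80  69  79  79  80  78  79  79  13  15
295   13 147  80  80  80  80  80  79  69  72  78  78  81  77  83  79  79  82  79  80  79  81  80  69  80  79  80  79  79  93  66  12
298   15 173 114  80  80  81  80  80  75  72  77  80  79  81  81  78  79  78  81  79  80  81  81  68  79  79  81  78  80 162 155  14
301   94 173 174  94  81  81  80  80  79  67  76  81  78  81  81  78  81  78  79  78  79  81  79  65  78  80  78  89 162 162 157  15
17.6667 [ 0.6197 -0.1189  0.0306] [-1.7992e+02 -9.0000e-02  1.7561e+02] F [-3.9 -3.3 -0.6] tool Fx,Fy 3.7 -3.5 T [-0.705  0.698  0.051]
```

The wrist pixels show that the flag hasn't slipped in the grip. The shaft's flat was square to the screw before the turn, and it now lags about 20° through the bore play. I'll ease the collar so the screw bears on the flat, which is tool -x, so the two turn together.

Call:
play_rows([
  [[-0.0006,0,0,0],[-0.0006,0,0,0],[-0.0006,0,0,0],[0,0,0,0],[0,0,0,0]],
])

```text
time: 18.08
ee_pos: [0.62, -0.1189, 0.0304]
tcp_rot: [-179.9, -0.3, 176.0]
wrist_force: [-9.7, -3.0, 2.3]
opening: 0.0418
grasp_force: 92.0
```

```bash
python3 o.py
```

```text
18.0833 [ 0.62   -0.1189  0.0304] [-179.93   -0.25  175.96] F [-9.7 -3.   2.3] tool Fx,Fy 9.5 -3.7 T [-0.651  2.17   0.024]
```

Call:
play_rows([
  [[-0.0006,-0.0002,0,0.03],[-0.0006,-0.0002,0,0.05],[0,-0.0002,0,0.05],[0,-0.0002,0,0.05],[0,-0.0002,0,0.05]],
])

```text
time: 18.5
ee_pos: [0.6197, -0.1187, 0.0303]
tcp_rot: [-180.0, -0.4, 162.7]
wrist_force: [-17.9, 3.8, 5.1]
opening: 0.0415
grasp_force: 92.3
```

```bash
cat > fl.py <<'E'
from h import *
import sys,pickle
c=cam("wrist"); g=cv2.GaussianBlur(cv2.cvtColor(c["img"],cv2.COLOR_BGR2GRAY),(3,3),0).astype(int)
# flat edge of the shaft end: first strong rise going down each column, below the bore's upper edge
for x in range(240,280,4):
    col=g[268:312,x]; print(x,' '.join(map(str,col[::3])))
E
python3 o.py; python3 fl.py
```

```text
18.5 [ 0.6197 -0.1187  0.0303] [-179.96   -0.42  162.68] F [-17.9   3.8   5.1] tool Fx,Fy 18.2 -1.7 T [0.837 3.496 0.155]
240 61 63 61 61 61 62 61 64 71 70 69 65 67 77 75
244 62 61 61 61 61 61 61 68 75 75 75 74 71 65 75
248 62 63 62 62 62 62 65 74 76 76 76 75 74 73 67
252 59 59 60 60 59 60 69 74 75 75 77 77 78 78 77
256 64 64 64 64 64 69 78 78 78 77 76 76 75 75 73
260 61 61 61 61 62 72 75 75 75 75 76 76 76 76 75
264 62 63 62 63 69 77 77 77 76 75 75 75 74 74 73
268 61 61 61 65 71 76 76 77 77 77 76 76 75 74 71
272 68 76 81 73 69 74 75 75 76 75 75 76 76 74 68
276 61 61 61 61 63 69 74 77 77 78 77 77 76 69 74
```

Call:
play_rows([
  [[0.001,-0.0001,0,0.05],[0.001,-0.0001,0,0.05],[0,-0.0001,0,0.05],[0,-0.0001,0,0.05],[0,-0.0001,0,0.05]],
])

```text
time: 18.97
ee_pos: [0.6192, -0.118, 0.0303]
tcp_rot: [-180.0, -0.3, 148.4]
wrist_force: [-10.2, 6.4, 1.7]
opening: 0.0416
grasp_force: 91.8
```

Call:
play_rows([
  [[0,-0.0001,0,0.05],[0,-0.0001,0,0.05],[0,-0.0001,0,0.05],[0,0,0,0],[0,0,0,0]],
])

```text
time: 19.38
ee_pos: [0.6193, -0.1177, 0.0303]
tcp_rot: [-180.0, -0.3, 140.0]
wrist_force: [-7.6, 8.5, 0.7]
opening: 0.0416
grasp_force: 91.8
```

```bash
python3 o.py; python3 fl.py
```

```text
19.3833 [ 0.6193 -0.1177  0.0303] [-180.     -0.28  139.96] F [-7.6  8.5  0.7] tool Fx,Fy 11.3 1.6 T [1.573 1.565 0.132]
240 64 64 64 65 66 66 65 65 82 104 90 63 62 70 71
244 65 65 64 63 65 63 63 68 111 127 87 70 68 61 67
248 66 67 66 64 66 64 60 98 130 89 72 72 71 70 65
252 63 63 63 64 64 64 83 123 96 71 71 71 72 72 72
256 67 67 67 67 67 75 118 133 130 76 72 71 72 71 70
260 64 65 65 64 66 101 128 128 88 70 71 71 71 71 70
264 66 66 66 66 88 127 131 131 127 74 71 70 70 69 68
268 68 67 65 74 104 131 138 137 92 73 72 72 72 70 70
272 101 101 97 95 114 127 135 133 127 71 70 71 71 70 67
276 105 106 105 104 97 118 130 125 73 73 73 72 71 68 66
```

Call:
play_rows([
  [[0.0007,-0.0001,0,0.05],[0.0007,-0.0001,0,0.05],[0,-0.0001,0,0.05],[0,0,0,0],[0,0,0,0]],
])

```text
time: 19.85
ee_pos: [0.6193, -0.1171, 0.0303]
tcp_rot: [180.0, -0.2, 131.4]
wrist_force: [-0.8, 6.4, -1.3]
opening: 0.0416
grasp_force: 91.6
```

Call:
play_rows([
  [[0,-0.0001,0,0.04],[0,-0.0001,0,0.04],[0,-0.0001,0,0.04],[0,-0.0001,0,0.04],[0,0,0,0]],
])

```text
time: 20.27
ee_pos: [0.6194, -0.1168, 0.0303]
tcp_rot: [179.9, -0.2, 122.1]
wrist_force: [0.5, 9.2, -3.6]
opening: 0.0412
grasp_force: 91.5
```

```bash
python3 o.py; python3 - <<'E'
from h import *
import pickle
s=cam("scene"); s0=pickle.load(open("d7.pkl","rb"))["scene"]; pickle.dump(s,open("s9.pkl","wb"))
C=np.array([.6205,-.118]); yd=np.radians(-63.05); q=C+.07*np.array([np.cos(yd),np.sin(yd)])
p=proj(s,[[*q,.0675]])[0]; print(p)
x,y=p.astype(int)
for k in(s0,s):
    g=k["img"].astype(int).sum(2)//3
    for r in range(y-9,y+12): print(r,' '.join('%3d'%v for v in g[r,x-16:x+14]))
    print()
E
```

```text
20.2667 [ 0.6194 -0.1168  0.0303] [179.92  -0.2  122.1 ] F [ 0.5  9.2 -3.6] tool Fx,Fy 7.6 5.3 T [ 1.894 -0.053  0.066]
[286.11969079 190.67439209]
181 124  62  48  43  31  33  33  34  31  31  31  31  30  33  33  31  31  31  29  33  31  35  31  33  34  39  48  56  60  62
182 125  61  48  44  37  45  31  31  31  32  33  30  33  34  34  33  31  31  31  31  32  31  32  34  32  32  32  32  36  39
183 125  62  47  44  96 146 115  92  43  33  32  34  32  33  29  32  34  31  29  31  32  32  31  33  33  30  34  32  33  32
184 126  62  49  45 130 208 193 186 169 143  97  73  43  30  34  34  30  32  30  32  32  33  32  32  33  33  32  29  32  32
185 125  61  50  50 113 183 195 211 218 206 187 175 136  33  36  40  44  33  32  32  33  28  31  34  33  32  32  35  32  32
186 125  61  61 103 130  99 123 152 175 190 207 207 185  48  45  48  51  43  44  44  83 109  43  44  41  32  33  31  31  32
187 126  62  98 175 202 181 170 142 128 110 142 148 141  47  49  44  49  47  46  48  83 106  52  50  43  32  32  32  34  33
188 133 126 191 232 229 229 225 213 203 184 173 127  35  38  39  40  43  39  39  40 
[... 3556 characters left out ...]
 135 118  56  38  35  34  38  43  43  39  38  38  37  48  94 160 198 196 196 198
197 137 137 138 136 137 136 136 136 136 134 135 127 107  95  61  33  38  46  46  37  34  49  69  76 107 134 135 134 134 142
198 138 138 139 137 138 139 137 136 137 136 136 135 135 125  91  67  66  56  57  49  59  88 115 117 128 133 133 134 133 131
199 140 140 139 140 138 139 138 165 192 137 137 136 137 135 123 118 116 111 110 110 113 124 135 135 134 134 135 135 134 130
200 138 138 137 136 163 208 208 218 228 190 137 137 137 136 137 135 137 137 135 137 136 137 137 137 136 137 136 136 136 130
201 138 138 137 137 160 216 234 234 234 219 136 136 136 136 136 136 136 136 136 136 137 136 137 137 136 130 115 118 130 129
```

Call:
play_rows([
  [[0.0008,0.0006,0,0],[0.0004,0.0004,0,0],[0,0,0,0],[0,0,0,0],[0,0,0,0]],
])

```text
time: 20.73
ee_pos: [0.6194, -0.1168, 0.0303]
tcp_rot: [-180.0, -0.1, 122.2]
wrist_force: [-0.4, 5.0, -4.3]
opening: 0.0418
grasp_force: 91.5
```

```bash
python3 o.py
```

```text
20.7333 [ 0.6194 -0.1168  0.0303] [-1.7999e+02 -9.0000e-02  1.2217e+02] F [-0.4  5.  -4.3] tool Fx,Fy 4.4 2.3 T [1.179 0.177 0.121]
```

Call:
play_rows([
  [[0.0004,0.0002,0.0004,0],[0,0,0,0],[0,0,0,0],[0,0,0,0],[0,0,0,0]],
])

```text
time: 21.15
ee_pos: [0.6195, -0.1168, 0.0303]
tcp_rot: [-180.0, -0.0, 122.1]
wrist_force: [-1.9, 4.7, -2.0]
opening: 0.0416
grasp_force: 91.7
```

```bash
python3 o.py
```

```text
21.15 [ 0.6195 -0.1168  0.0303] [-1.7999e+02 -3.0000e-02  1.2215e+02] F [-1.9  4.7 -2. ] tool Fx,Fy 5.0 0.9 T [1.007 0.433 0.111]
```

Call:
play_rows([
  [[0,0,0,0.04],[0,0,0,0.04],[0,0,0,0.04],[0,0,0,0],[0,0,0,0]],
])

```text
time: 21.57
ee_pos: [0.6197, -0.1166, 0.0303]
tcp_rot: [180.0, -0.0, 115.3]
wrist_force: [-0.4, 5.1, -2.9]
opening: 0.0411
grasp_force: 91.6
```

```bash
python3 o.py; python3 fl.py
```

```text
21.5667 [ 0.6197 -0.1166  0.0303] [ 1.7999e+02 -5.0000e-02  1.1527e+02] F [-0.4  5.1 -2.9] tool Fx,Fy 4.8 1.8 T [1.165 0.247 0.08 ]
240 73 75 77 78 78 78 79 79 82 106 98 86 68 65 112
244 77 78 78 78 78 78 77 79 99 120 120 117 107 83 72
248 79 79 79 79 79 79 79 93 120 124 123 123 123 121 101
252 76 76 76 76 77 78 84 113 122 122 123 123 124 124 124
256 80 81 80 80 80 83 109 125 125 124 124 124 124 124 123
260 77 77 78 78 78 91 120 121 121 122 125 125 125 124 122
264 78 78 78 78 66 106 122 124 127 126 124 124 123 121 117
268 84 83 82 83 103 123 115 131 130 129 128 126 125 109 74
272 99 99 99 92 106 118 128 128 128 127 126 126 103 66 65
276 97 98 98 98 89 107 118 129 131 130 129 122 86 65 61
```

Call:
play_rows([
  [[0,0,0,0.045],[0,0,0,0.045],[0,0,0,0.045],[0,0,0,0.045],[0,0,0,0]],
])

```text
time: 22.03
ee_pos: [0.62, -0.1163, 0.0303]
tcp_rot: [180.0, -0.1, 104.8]
wrist_force: [0.6, 7.5, -3.3]
opening: 0.0415
grasp_force: 91.5
```

```bash
python3 o.py
```

```text
22.0333 [ 0.62   -0.1163  0.0303] [ 1.7996e+02 -7.0000e-02  1.0483e+02] F [ 0.6  7.5 -3.3] tool Fx,Fy 7.1 2.5 T [ 1.459 -0.056  0.134]
```

Call:
play_rows([
  [[0.0005,0.0002,0,0.045],[0.0003,0.0002,0,0.045],[0,0,0,0.045],[0,0,0,0.045],[0,0,0,0.03]],
])

```text
time: 22.45
ee_pos: [0.6205, -0.1159, 0.0303]
tcp_rot: [179.9, -0.0, 92.8]
wrist_force: [3.0, 4.7, -3.9]
opening: 0.0413
grasp_force: 91.5
```

```bash
python3 o.py; python3 fl.py
```

```text
22.45 [ 0.6205 -0.1159  0.0303] [ 1.7994e+02 -3.0000e-02  9.2800e+01] F [ 3.   4.7 -3.9] tool Fx,Fy 4.5 3.2 T [ 1.069 -0.406  0.169]
240 81 85 88 88 90 90 91 90 91 109 105 90 80 86 117
244 89 89 89 89 88 88 88 88 102 118 119 118 111 91 90
248 90 91 90 90 90 90 90 99 119 122 122 122 122 121 105
252 87 88 87 88 88 89 93 113 121 121 122 122 122 122 122
256 91 91 91 92 91 92 110 123 123 122 122 121 123 123 121
260 89 89 89 89 89 101 119 120 120 120 123 123 122 121 119
264 89 89 89 89 97 117 120 122 125 124 122 121 120 118 114
268 92 92 91 93 107 122 130 128 127 126 125 123 121 119 112
272 92 93 93 93 99 112 124 126 125 124 122 121 119 115 106
276 87 87 88 89 90 98 111 124 127 126 125 123 120 111 92
```

```bash
cat > lag.py <<'E'
from h import *
c=cam("wrist"); o=bot.get_obs(); g=cv2.GaussianBlur(cv2.cvtColor(c["img"],cv2.COLOR_BGR2GRAY),(3,3),0).astype(float)
P=[]
for x in range(246,269,2):
    dg=np.diff(g[276:300,x]); k=int(np.argmax(dg)); P.append((x,276.5+k))
P=np.array(P); W=plane(c,P,.102)[:,:2]; m=np.abs(np.polyval(np.polyfit(P[:,0],P[:,1],1),P[:,0])-P[:,1])<2
v=np.linalg.svd(W[m]-W[m].mean(0))[2][0]; n=np.array([v[1],-v[0]])
y=np.radians(o["tcp_rot"][2]); tx=np.array([np.cos(y),np.sin(y)]); n*=np.sign(n@tx)
print(P[:,1].tolist(),"flat - screw angle (deg, ccw +)",np.degrees(np.arctan2(tx[0]*n[1]-tx[1]*n[0],n@tx)))
E
python3 lag.py
```

```text
[291.5, 289.5, 288.5, 287.5, 286.5, 285.5, 284.5, 282.5, 281.5, 280.5, 279.5, 278.5] flat - screw angle (deg, ccw +) 34.15540758050606
```

Call:
play_rows([
  [[0,0,0,-0.05],[0,0,0,-0.05],[0,0,0,-0.05],[0,0,0,-0.05],[0,0,0,-0.05]],
])

```text
time: 22.97
ee_pos: [0.6204, -0.1168, 0.0308]
tcp_rot: [180.0, 0.1, 107.4]
wrist_force: [-0.1, -0.4, -1.6]
opening: 0.0415
grasp_force: 91.8
```

Call:
play_rows([
  [[0,0,0,-0.05],[0,0,0,-0.05],[0,0,0,-0.05],[0,0,0,0],[0,0,0,0]],
])

```text
time: 23.38
ee_pos: [0.6203, -0.1168, 0.0308]
tcp_rot: [180.0, 0.1, 115.7]
wrist_force: [0.8, 0.1, -0.5]
opening: 0.0417
grasp_force: 91.8
```

```bash
python3 o.py; python3 lag.py
```

```text
23.3833 [ 0.6203 -0.1168  0.0308] [1.7997e+02 7.0000e-02 1.1572e+02] F [ 0.8  0.1 -0.5] tool Fx,Fy -0.3 0.8 T [ 0.013 -0.018  0.   ]
[285.5, 285.5, 285.5, 285.5, 283.5, 283.5, 283.5, 283.5, 283.5, 283.5, 283.5, 282.5] flat - screw angle (deg, ccw +) 8.793480348433638
```

The flag is back at the slot middle with no load, and the screw is about 9° off square on the flat. One more small overshoot will square it.

Call:
play_rows([
  [[0,0,0,0.05],[0,0,0,0.05],[0,0,0,0.05],[0,0,0,0.05],[0,0,0,0.05]],
])

```text
time: 23.85
ee_pos: [0.6202, -0.1163, 0.0306]
tcp_rot: [180.0, 0.0, 101.3]
wrist_force: [1.4, 1.6, -1.3]
opening: 0.0411
grasp_force: 91.8
```

Call:
play_rows([
  [[0,0,0,0.05],[0,0,0,0.05],[0,0,0,0.05],[0,0,0,0.05],[0,0,0,0.05]],
])

```text
time: 24.27
ee_pos: [0.6208, -0.1157, 0.0307]
tcp_rot: [179.9, -0.0, 87.0]
wrist_force: [3.9, 3.7, -2.6]
opening: 0.0414
grasp_force: 91.7
```

Call:
play_rows([
  [[0,0,0,0.05],[0,0,0,0],[0,0,0,0],[0,0,0,-0.05],[0,0,0,-0.05]],
])

```text
time: 24.68
ee_pos: [0.6206, -0.1161, 0.0307]
tcp_rot: [179.9, 0.0, 90.1]
wrist_force: [2.1, 0.9, -0.8]
opening: 0.0413
grasp_force: 91.8
```

Call:
play_rows([
  [[0,0,0,-0.05],[0,0,0,-0.05],[0,0,0,-0.05],[0,0,0,-0.05],[0,0,0,-0.05]],
])

```text
time: 25.1
ee_pos: [0.6202, -0.1165, 0.0306]
tcp_rot: [180.0, 0.0, 104.4]
wrist_force: [0.1, 0.4, -1.1]
opening: 0.0412
grasp_force: 91.8
```

Call:
play_rows([
  [[0,0,0,-0.05],[0,0,0,-0.05],[0,0,0,-0.05],[0,0,0,-0.05],[0,0,0,0]],
])

```text
time: 25.52
ee_pos: [0.62, -0.1164, 0.0305]
tcp_rot: [-180.0, 0.0, 115.9]
wrist_force: [0.0, -0.6, -1.6]
opening: 0.0415
grasp_force: 91.8
```

```bash
python3 o.py; python3 lag.py; python3 - <<'E'
from h import *
c=cam("wrist"); g=c["img"].astype(int).sum(2)//3
for r in (334,340): print(r,g[r,244:278])
E
```

```text
25.5167 [ 0.62   -0.1164  0.0305] [-1.8000e+02  3.0000e-02  1.1589e+02] F [ 0.  -0.6 -1.6] tool Fx,Fy -0.6 -0.2 T [ 0.018 -0.043 -0.026]
[284.5, 285.5, 285.5, 285.5, 285.5, 284.5, 285.5, 284.5, 285.5, 285.5, 285.5, 285.5] flat - screw angle (deg, ccw +) -0.9408303934105787
334 [10  8  8 14 30 76 82 83 83 83 83 83 84 84 86 87 86 83 83 81 80 81 83 81
 80 83 84 84 80 23 14 18 13  9]
340 [  9  11  12  11  10  74  81  83  83  83  83  83  84  85  84  86  84  84
  81  81  81  81  82  81  80  82  84  84 159  21  11   8  11   7]
```

Call:
play_rows([
  [[0,0,0,0],[0,0,0,0],[0,0,0,0],[0,0,0,0],[0,0,0,0]],
])

```text
time: 26.03
ee_pos: [0.62, -0.1162, 0.0304]
tcp_rot: [180.0, 0.0, 115.8]
wrist_force: [0.6, -0.1, -1.9]
opening: 0.0412
grasp_force: 91.8
```

```bash
python3 o.py; python3 -c "
from workcell import bot
print(bot.job_done())"
```

```text
26.0333 [ 0.62   -0.1162  0.0304] [180.     0.   115.82] F [ 0.6 -0.1 -1.9] tool Fx,Fy -0.4 0.5 T [0.037 0.002 0.046]
the job is handed in; nothing more can be done
None
```

I handed the job in at 26 s: the collar is on the shaft with its set screw square on the flat, and the flag is in the sensor slot, held level and still in the grip. The flag's centring in the slot was worked out from measurements, not seen directly. I twice turned the flag on through the slot and back to square the screw, and saw no sign of it touching the sensor.

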